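Clip the cover onto the trimmer carriage

ROBOT

A 6-joint arm with a two-finger parallel gripper is mounted at the origin on the work surface. World frame = base frame: x ahead of the robot, y to its left, z up, the work surface at z = 0. Lengths are in mm, angles in rad, forces in N, time in s.
With the tool pointing down it reaches from about 200 to 875 mm from the base axis. Payload 3.4 kg.
Tool frame: the origin (TCP) lies on the centre line of the jaws, within the pads' length; the fingertips stand 17 mm ahead of it and the grasp point (between the pads) lies 2 mm behind it; z points along the fingers, y is the line along which they close (so a half turn about z gives the same grasp; the last joint's range is limited). The gripper opens to 94 mm and grips with 3 to 60 N. Pads are 16 mm wide; open, the fingers measure 119 mm over their backs; the gripper's body (75 mm by 177 mm) begins 78 mm behind the grasp point.
Start: joints at [-1.392, 0.276, 1.505, -0, 1.361, -0.121], TCP at [169.813, -549.388, 222.493] pointing down, gripper open.
Joint ranges: [-2.89, 2.89], [-0.75, 2.08], [0.22, 2.7], [-1.18, 4.32], [0.11, 2.71], [-2.7, 2.7]. Speed limits (rad/s): [2.57, 2.57, 3.14, 3.14, 3.14, 3.14].

INTERFACE

Orientations are given as a 3x3 rotation matrix whose columns are the frame's x, y, z axes.
In Python, from workcell import env gives the robot as it stands.
- The arm moves only by the tool play_rows, never from a script. Its argument "moves" is a list of rows, each an object of numbers: "grip": the closure, from -1 (fully open) to 1 (shut); "tx", "ty", "tz": the shift along the world's x, y, z in m; "rx", "ry", "rz": the turn, a rotation vector about the world's x, y, z in degrees. A call has 1 to 8 rows; each row is the pose to reach, as a shift and turn from the pose commanded when the call began; what a row does not reach only later rows make up. A row lasts 1/8 s, in which the tool goes at most 62.5 mm and 10.7 degrees, less where a joint would pass 70% of its speed; a pose out of reach is approached as far as the arm can. A call with a gripper value outside its range is refused whole. The fingers move at their own pace and stop on an object; "newtons" is the grip in N (left out, the last holds). Time passes only in rows, so rows that repeat a pose let the fingers close. It gives the time, the measured TCP pose, the force, the opening and the grip force at its end, in the units of the state.
- env.get_state(): the state, without advancing time (a new reading comes with each control period).
- env.snapshot(name): name is "side" or "top"; returns a dict with "image" (420x560x3 uint8, red, green, blue), "z_map" (420x560 float32, mm along the optical axis (not along the pixel's ray), 0 where there is no reading), "camera_matrix" (3x3 intrinsics, pixels), "extrinsics" (4x4, takes a point from world to camera coordinates). Camera axes: x right, y down, z forward; pixel columns grow to the right and rows downward; lengths in mm; the calibration is good to about 2 mm. A picture is of the moment at which its call begins.
- env.sign_off(): hands the job in; it is judged then, once.
The state is a dict: "time": time; "joint_pos": joint angles; "joint_vel": joint speeds; "joint_efforts": joint torques, N m; "position": TCP position; "ee_rot": TCP orientation; "contact_force": force on the tool from outside, world axes, zero at the start; "ft_torque": the same for the moment, N m; "finger_gap": opening from 0.0 (shut) to 1.0 (fully open); "gripper_force": force on a finger pad.
Only numpy, scipy, OpenCV 4.12 (cv2) and the standard library are available. Lean on these libraries where they do the work, as an engineer would, in place of code of your own. Each camera call takes 0.05 s, during which the arm holds its last target. There are 200 camera calls.

TASK

Slide the paper trimmer's carriage along its rail until it is wholly clear of the parking hood, then set the clip cover (the long black cap with the grip fin) over the carriage and press it down until it snaps past the catches and sits fully home and level. Do not let go: finish while still holding the cover pressed down firmly, with about 10 N or more. Leave the other things on the table where they are.

Things in the scene. Friction and masses are not known exactly. Their poses are not given: they have to be found in the camera images.
- trimmer: fixed paper trimmer: aluminium board 140 (x) x 360 (y) mm, top 15 mm above the mat, steel rail along its y axis, rail top at 28 mm. Over the +y end a grey hood, held at its +x edge, open to -x and -y: it covers x -37 to 63, y 52 to 172 mm, underside 68, top 72 mm above the mat. Origin: centre of the underside
- slide (a joint): carriage travel along the rail, m: 0 = parked deep under the hood, grows towards the trimmer's -y, end stop 0.20. Carriage centre at trimmer y = 0.11 - value. From 0.11 on the hood leaves room for the cover. Stays where left; friction about 1.5 N plus 6 N per m/s
- carriage: black carriage on the rail that takes the cover: block 50 (x) x 70 (y) x 34 mm, top edges chamfered 4 mm, axes parallel to the trimmer's. Amid each long side a sprung steel catch stands out to x = +-26.5 mm, 24 mm above the origin. Origin: centre of its underside, on the rail, 28 mm above the mat
- handle (a point): top centre of the carriage's upright black handle post, 14 mm across, at carriage x = -85 mm, y = 0; top 46 mm above the carriage origin (74 mm above the mat). It rises from a flat arm (16 mm wide, top 37 mm above the mat) beside the board and is never under the hood
- seat (a point): centre of the carriage's flat top, 62 mm above the mat. The lowered cover first stops on the catches, 13 mm above its seat; pushing on takes 10 to 15 N over the next 6 mm or so, until the catches give and the force suddenly drops, then it meets the solid seat
- cover: loose black clip cover, open side down: cap 60 (x) x 80 (y) x 26 mm, walls 3 mm, inside 54 x 74 mm, 22 mm deep, a bead inside each long wall. About 80 g. Origin: centre of the open underside. Fits either way round, y along the rail, 2 mm play per side. Seated, its roof rests on the carriage's top, its origin 12 mm above the carriage origin
- fin (a point): centre of the top face of the cover's grip fin, 51 mm above the cover's origin; the fin is 12 (cover x) x 44 (cover y) mm and stands 25 mm above the cap's roof; axes as the cover's
- cap: a black square cap 50 x 50 x 24 mm with a round knob on top; not the cover. Origin: centre of its underside
- tape_wide: white tape roll, 96 mm across, 48 mm tall, lying flat. Origin: centre of its underside
- tape_narrow: brown tape roll, 92 mm across, 25 mm tall, lying flat. Origin: centre of its underside
- scissors: scissors lying flat, 165 mm long, 10 mm thick, blades to their +x. Origin on the mat near the pivot
- knife: craft knife lying flat, 24 x 140 mm, 17 mm tall, blade to its +y. Origin: centre of its underside
- glue: glue stick standing upright, 30 mm across, 85 mm tall. Origin: centre of its underside
- pen_pot: empty steel pen pot, 76 mm across, 95 mm tall. Origin: centre of its underside
Things that resemble listed ones, but are neither listed nor needed, are in the scene too. What is shaped like the cover but orange or purple is not meant.

How it is judged (in metres and radians):
On the way, in this order (a step that is already met when the one before it is completed fails the run):
1. the carriage has been slid clear of the hood (value of joint slide above 0.1 m), for 0.2 s.
2. the cover has snapped home on the carriage (value of joint slide above 0.1 m and z of cover in the frame of carriage between 0.009 and 0.0132 m and horizontal distance between cover and carriage below 0.004 m and angle between the y axis of cover and the y axis of carriage, either way round below 0.08 rad and angle between the z axis of cover and the z axis of carriage, either way round below 0.06 rad), for 0.2 s.
At the end, for the whole second after the job is handed in: Carriage clear of the hood (joint over 0.10); cover origin 9 to 13.2 mm above the carriage origin, within 4 mm of its axis, long side within 0.08 rad of the rail, level within 0.06 rad; fingers touch the cover (over 3 N), and it is pressed onto the carriage with over 5 N (all of step 2 and contact force between cover and carriage above 5 N and contact force between the fingers and cover above 3 N); the arm keeps its last pose, push and grip.
It fails at once if a bystander (cap, tape rolls, scissors, knife, glue stick or pen pot) is shifted by more than 30 mm (distance of any of cap, tape_wide, tape_narrow, scissors, knife, glue, pen_pot from where it was at the start of the episode above 0.03 m).
It also fails if it takes over 67 s, if anything falls off the work surface, if the arm or the gripper's body presses on something with over 40 N, if the wrist force passes 120 N, or if a joint passes its speed limit or range.

## Working session

There is one attempt and no reset: what is moved stays moved. The work goes in short steps, Python scripts to look and compute and a tool call to move; the robot and the scene stay as the last step left them, time stands still between calls to the robot, and variables do not carry over. Pictures are saved under pics/ and viewed, at most 10 in all, crops included, and the job is handed in when it is done.

Besides the shell and the picture viewer there is one more tool, called after "Request:" as name([rows], argument=value, ...), one row to a line, values as JSON. play_rows: Moves the arm, as the interface text tells. Its arguments: {"type":"object","properties":{"moves":{"type":"array","items":{"type":"object","properties":{"grip":{"type":"number"},"tx":{"type":"number"},"ty":{"type":"number"},"tz":{"type":"number"},"rx":{"type":"number"},"ry":{"type":"number"},"rz":{"type":"number"}}}},"newtons":{"type":"number"}},"required":["moves"]}

```bash
mkdir -p pics; cat > h.py <<'E'
import numpy as np, cv2
from workcell import env
def snap(name,fn=None):
    s=env.snapshot(name)
    if fn: cv2.imwrite('pics/'+fn,s['image'][:,:,::-1])
    z=s['z_map'].astype(float);K=s['camera_matrix'];T=s['extrinsics']
    v,u=np.mgrid[:z.shape[0],:z.shape[1]]
    P=np.stack([(u-K[0,2])/K[0,0]*z,(v-K[1,2])/K[1,1]*z,z],-1)
    W=(P-T[:3,3])@T[:3,:3]
    W[z==0]=np.nan
    return s['image'],W
E
python3 - <<'E'
from h import *
for n in('top','side'):
    im,W=snap(n,n+'0.png'); np.savez(n+'0.npz',im=im,W=W)
    print(n,W[::105,::140].round().tolist())
E
```

```text
top [[[1745.0, 1413.0, -742.0], [1781.0, 703.0, -748.0], [1826.0, -23.0, -766.0], [1845.0, -761.0, -747.0]], [[874.0, 809.0, -1.0], [889.0, 387.0, 1.0], [904.0, -40.0, 3.0], [922.0, -475.0, -1.0]], [[533.0, 670.0, 138.0], [554.0, 336.0, 71.0], [578.0, -50.0, -3.0], [590.0, -465.0, 2.0]], [[266.0, 670.0, 81.0], [267.0, 335.0, -2.0], [277.0, -58.0, 2.0], [288.0, -456.0, 3.0]]]
side [[[1864.0, -419.0, 390.0], [1861.0, -1202.0, 233.0], [1521.0, -2098.0, 92.0], [673.0, -2097.0, 192.0]], [[1875.0, -301.0, 18.0], [1865.0, -1100.0, -286.0], [917.0, -862.0, 2.0], [213.0, -22.0, 468.0]], [[1873.0, -157.0, -398.0], [949.0, 7.0, -0.0], [584.0, -178.0, 4.0], [165.0, 32.0, 267.0]], [[914.0, 515.0, 49.0], [683.0, 345.0, 2.0], [401.0, 197.0, -0.0], [114.0, 51.0, 1.0]]]
```

View pics/top0.png

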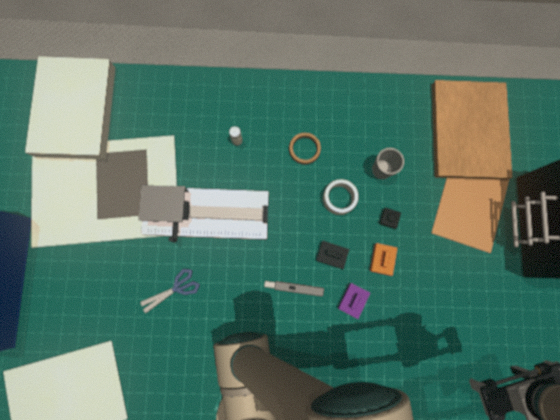

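View pics/side0.png

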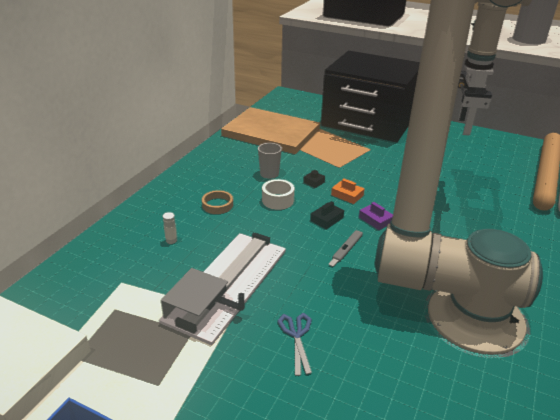

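The top view shows the trimmer with its hood at the left (hood ~(162,203), handle ~(175,232)). The black cover is at (332,254), the cap at (390,218), with orange and purple decoys nearby. The side view agrees.

```bash
python3 - <<'E'
from h import *
d=np.load('top0.npz');im,W=d['im'],d['W']
def rect(m,n):
    p=W[m][:,:2].astype(np.float32)
    r=cv2.minAreaRect(p);print(n,len(p),'c',p.mean(0).round(1),'rect',np.round(r[0],1),np.round(r[1],1),round(r[2],2),'z',np.nanmedian(W[m][:,2]).round(1))
def box(u0,u1,v0,v1):
    m=np.zeros(im.shape[:2],bool);m[v0:v1,u0:u1]=1;return m
Z=W[...,2]; 
rect(box(310,355,236,274)&(Z>15),'cover all')
rect(box(310,355,236,274)&(Z>22)&(Z<32),'cover roof')
rect(box(310,355,236,274)&(Z>44),'fin')
rect(box(130,190,180,225)&(Z>64),'hood')
rect(box(185,275,185,242)&(Z>9)&(Z<20),'board vis')
rect(box(185,262,185,242)&(Z>23)&(Z<34),'rail')
rect(box(165,185,222,244)&(Z>50),'handle')
rect(box(165,185,222,248)&(Z>25),'handle arm')
print(Z[224:245,168:182].round().astype(int))
# rail board edges: fit
for n,b in(('board',box(195,262,185,242)),):
    top=[];bot=[]
    for u in range(195,262):
        c=np.where((Z[:,u]>9)&b[:,u])[0]
        top.append(W[c[0],u,:2]);bot.append(W[c[-1],u,:2])
    for e in(top,bot):
        e=np.array(e);k=np.polyfit(e[:,1],e[:,0],1);print('edge x=%.4f y+%.1f'%tuple(k))
d=np.load('side0.npz');im,W=d['im'],d['W'];Z=W[...,2]
rect(box(308,348,198,230)&(Z>22)&(Z<32),'S roof')
rect(box(308,348,198,230)&(Z>15),'S all')
rect(box(308,348,198,230)&(Z>44),'S fin')
rect(box(234,248,285,312)&(Z>45),'S handle')
rect(box(155,240,265,320)&(Z>66),'S hood')
rect(box(234,248,285,312)&(Z>69),'S handle top')
E
```

```text
cover all 609 c [ 451.7 -202.4] rect [ 452.1 -202.9] [80.3 60.1] 73.92 z 26.7
cover roof 509 c [ 451.7 -202.5] rect [ 452. -203.] [80.2 60.1] 74.02 z 26.5
fin 69 c [ 451.7 -202.5] rect [ 452.  -202.6] [43.2 11.3] 72.94 z 50.5
hood 1559 c [576.6 278. ] rect [577.3 276. ] [126.6 100.8] 89.47 z 72.3
board vis 2817 c [561.4 105.7] rect [563.4 108.2] [242.6 140.6] 89.63 z 15.3
rail 855 c [563.3 108.8] rect [565.2 119.5] [233.7  72.5] 77.62 z 28.3
handle 29 c [478.7 243.9] rect [479.1 244.4] [12.3 11.9] 5.79 z 73.1
handle arm 129 c [499.2 244.3] rect [500.6 245.6] [16.5 55.8] 88.34 z 38.3
[[                  14                   16                   11
                    18                   16                   37
                    37                   41                   39
                    39                   34                   12
                    14                   11]
 [                  11                   13                   13
                    16                   15                   36
                    39                   39                   39
          
[... 5743 characters left out ...]
                   3                   -1
                     2                   -3                    1
                     0                    0]]
edge x=0.0078 y+630.6
edge x=0.0033 y+494.1
S roof 288 c [ 444.9 -192.8] rect [ 449.  -198.9] [88.  66.1] 74.82 z 26.4
S all 465 c [ 444.1 -192. ] rect [ 448.4 -199.2] [87.8 66.5] 73.93 z 26.7
S fin 60 c [ 446.7 -199.7] rect [ 446.4 -201.4] [44.6 14.1] 76.81 z 50.1
S handle 76 c [473.3 250.5] rect [474.1 249. ] [13.1 12.7] 86.0 z 64.7
S hood 1765 c [571.4 282.9] rect [550.5 280.4] [123.6 150.5] 89.23 z 72.3
S handle top 29 c [474.1 248.6] rect [474.2 248.3] [11.8 12.5] 86.07 z 73.0<stdin>:17: RuntimeWarning: invalid value encountered in cast
```

```bash
python3 - <<'E'
from h import *
s=env.get_state();print(s['time'],np.round(s['position'],1),np.round(s['ee_rot'],3).tolist(),s['finger_gap'],s['contact_force'])
E
```

```text
0.1 [ 169.8 -548.9  221.7] [[0.955, 0.295, -0.0], [0.295, -0.955, 0.002], [0.0, -0.002, -1.0]] 0.9982109078434033 [0.99319198 0.66433091 0.01033655]
```

Request:
play_rows([
  {"tx":0.33,"ty":0.44,"tz":0,"rz":-17.2},
  {"tx":0.33,"ty":0.44,"tz":0,"rz":-17.2},
  {"tx":0.33,"ty":0.44,"tz":0,"rz":-17.2},
  {"tx":0.33,"ty":0.44,"tz":0,"rz":-17.2},
  {"tx":0.33,"ty":0.44,"tz":0,"rz":-17.2},
  {"tx":0.33,"ty":0.44,"tz":0,"rz":-17.2},
  {"tx":0.33,"ty":0.44,"tz":0,"rz":-17.2},
  {"tx":0.307,"ty":0.795,"tz":0,"rz":-17.2},
])

```text
invalid input at $.moves[0]: expected keys grip, tx, ty, tz, rx, ry, rz
```

Request:
play_rows([
  {"tx":0.07,"ty":0.42},
  {"tx":0.07,"ty":0.42},
  {"tx":0.07,"ty":0.42},
  {"tx":0.07,"ty":0.42},
  {"tx":0.07,"ty":0.42},
])

```text
invalid input at $.moves[0]: expected keys grip, tx, ty, tz, rx, ry, rz
```

Request:
play_rows([
  {"grip":-1,"tx":0.33,"ty":0.44,"tz":0,"rx":0,"ry":0,"rz":-17.2},
  {"grip":-1,"tx":0.33,"ty":0.44,"tz":0,"rx":0,"ry":0,"rz":-17.2},
  {"grip":-1,"tx":0.33,"ty":0.44,"tz":0,"rx":0,"ry":0,"rz":-17.2},
  {"grip":-1,"tx":0.33,"ty":0.44,"tz":0,"rx":0,"ry":0,"rz":-17.2},
  {"grip":-1,"tx":0.33,"ty":0.44,"tz":0,"rx":0,"ry":0,"rz":-17.2},
  {"grip":-1,"tx":0.33,"ty":0.44,"tz":0,"rx":0,"ry":0,"rz":-17.2},
  {"grip":-1,"tx":0.307,"ty":0.795,"tz":0,"rx":0,"ry":0,"rz":-17.2},
  {"grip":-1,"tx":0.307,"ty":0.795,"tz":0,"rx":0,"ry":0,"rz":-17.2},
])

```text
time: 1.1
position: [415.4, -124.0, 222.1]
ee_rot: [[1.0, -0.001, -0.0], [-0.001, -1.0, 0.0], [-0.0, -0.0, -1.0]]
contact_force: [0.7, 0.0, -0.0]
finger_gap: 0.999
gripper_force: 0.0
```

Request:
play_rows([
  {"grip":-1,"tx":0.061,"ty":0.35,"tz":0,"rx":0,"ry":0,"rz":0},
  {"grip":-1,"tx":0.061,"ty":0.35,"tz":0,"rx":0,"ry":0,"rz":0},
  {"grip":-1,"tx":0.061,"ty":0.35,"tz":0,"rx":0,"ry":0,"rz":0},
  {"grip":-1,"tx":0.061,"ty":0.35,"tz":0,"rx":0,"ry":0,"rz":0},
  {"grip":-1,"tx":0.061,"ty":0.35,"tz":0,"rx":0,"ry":0,"rz":0},
  {"grip":-1,"tx":0.061,"ty":0.35,"tz":0,"rx":0,"ry":0,"rz":0},
  {"grip":-1,"tx":0.061,"ty":0.35,"tz":-0.05,"rx":0,"ry":0,"rz":0},
  {"grip":-1,"tx":0.061,"ty":0.35,"tz":-0.05,"rx":0,"ry":0,"rz":0},
])

```text
time: 2.1
position: [472.9, 223.4, 169.0]
ee_rot: [[1.0, 0.001, -0.009], [0.001, -1.0, -0.003], [-0.009, 0.003, -1.0]]
contact_force: [-0.1, 0.0, -0.6]
finger_gap: 0.998
gripper_force: 0.0
```

Request:
play_rows([
  {"grip":-1,"tx":0.003,"ty":0.023,"tz":0,"rx":0,"ry":0,"rz":0},
  {"grip":-1,"tx":0.003,"ty":0.023,"tz":-0.04,"rx":0,"ry":0,"rz":0},
  {"grip":-1,"tx":0.003,"ty":0.023,"tz":-0.08,"rx":0,"ry":0,"rz":0},
  {"grip":-1,"tx":0.003,"ty":0.023,"tz":-0.108,"rx":0,"ry":0,"rz":0},
  {"grip":-1,"tx":0.003,"ty":0.023,"tz":-0.108,"rx":0,"ry":0,"rz":0},
  {"grip":1,"tx":0.003,"ty":0.023,"tz":-0.108,"rx":0,"ry":0,"rz":0},
  {"grip":1,"tx":0.003,"ty":0.023,"tz":-0.108,"rx":0,"ry":0,"rz":0},
  {"grip":1,"tx":0.003,"ty":0.023,"tz":-0.108,"rx":0,"ry":0,"rz":0},
], newtons=15)

```text
time: 3.1
position: [480.0, 247.1, 65.7]
ee_rot: [[1.0, -0.0, 0.002], [-0.0, -1.0, 0.001], [0.002, -0.001, -1.0]]
contact_force: [0.7, -0.9, -0.2]
finger_gap: 0.717
gripper_force: 0.0
```

Request:
play_rows([
  {"grip":1,"tx":0,"ty":0,"tz":0,"rx":0,"ry":0,"rz":0},
  {"grip":1,"tx":0,"ty":0,"tz":0,"rx":0,"ry":0,"rz":0},
  {"grip":1,"tx":0,"ty":0,"tz":0,"rx":0,"ry":0,"rz":0},
  {"grip":1,"tx":0,"ty":0,"tz":0,"rx":0,"ry":0,"rz":0},
])

```text
time: 3.6
position: [479.2, 246.9, 64.4]
ee_rot: [[1.0, -0.0, -0.0], [-0.0, -1.0, -0.0], [-0.0, 0.0, -1.0]]
contact_force: [0.2, 1.2, -0.4]
finger_gap: 0.291
gripper_force: 0.0
```

Request:
play_rows([
  {"grip":1,"tx":0,"ty":0,"tz":0,"rx":0,"ry":0,"rz":0},
  {"grip":1,"tx":0,"ty":0,"tz":0,"rx":0,"ry":0,"rz":0},
  {"grip":1,"tx":0,"ty":0,"tz":0,"rx":0,"ry":0,"rz":0},
  {"grip":1,"tx":0,"ty":0,"tz":0,"rx":0,"ry":0,"rz":0},
])

```text
time: 4.1
position: [479.2, 247.0, 64.4]
ee_rot: [[1.0, -0.0, -0.0], [-0.0, -1.0, 0.0], [-0.0, -0.0, -1.0]]
contact_force: [0.7, 0.3, -1.2]
finger_gap: 0.145
gripper_force: 15.0
```

Request:
play_rows([
  {"grip":1,"tx":0,"ty":-0.02,"tz":0,"rx":0,"ry":0,"rz":0},
  {"grip":1,"tx":0,"ty":-0.045,"tz":0,"rx":0,"ry":0,"rz":0},
  {"grip":1,"tx":0,"ty":-0.07,"tz":0,"rx":0,"ry":0,"rz":0},
  {"grip":1,"tx":0,"ty":-0.095,"tz":0,"rx":0,"ry":0,"rz":0},
  {"grip":1,"tx":0,"ty":-0.115,"tz":0,"rx":0,"ry":0,"rz":0},
  {"grip":1,"tx":0,"ty":-0.12,"tz":0,"rx":0,"ry":0,"rz":0},
  {"grip":1,"tx":0,"ty":-0.12,"tz":0,"rx":0,"ry":0,"rz":0},
  {"grip":1,"tx":0,"ty":-0.12,"tz":0,"rx":0,"ry":0,"rz":0},
])

```text
time: 5.1
position: [478.5, 126.7, 64.4]
ee_rot: [[1.0, 0.0, -0.001], [0.0, -1.0, -0.001], [-0.001, 0.001, -1.0]]
contact_force: [-2.2, -1.7, 1.0]
finger_gap: 0.146
gripper_force: 15.0
```

Request:
play_rows([
  {"grip":1,"tx":0,"ty":0,"tz":0,"rx":0,"ry":0,"rz":0},
  {"grip":1,"tx":0,"ty":0,"tz":0,"rx":0,"ry":0,"rz":0},
  {"grip":-1,"tx":0,"ty":0,"tz":0,"rx":0,"ry":0,"rz":0},
  {"grip":-1,"tx":0,"ty":0,"tz":0,"rx":0,"ry":0,"rz":0},
  {"grip":-1,"tx":0,"ty":0,"tz":0,"rx":0,"ry":0,"rz":0},
  {"grip":-1,"tx":0,"ty":0,"tz":0.05,"rx":0,"ry":0,"rz":0},
  {"grip":-1,"tx":0,"ty":0,"tz":0.1,"rx":0,"ry":0,"rz":0},
  {"grip":-1,"tx":0,"ty":0,"tz":0.15,"rx":0,"ry":0,"rz":0},
])

```text
time: 6.1
position: [479.4, 127.0, 216.1]
ee_rot: [[1.0, -0.0, 0.001], [-0.0, -1.0, 0.0], [0.001, -0.0, -1.0]]
contact_force: [0.5, 0.2, -0.5]
finger_gap: 0.748
gripper_force: 0.0
```

Request:
play_rows([
  {"grip":0,"tx":-0.029,"ty":-0.328,"tz":-0.05,"rx":0,"ry":0,"rz":73.9},
  {"grip":0,"tx":-0.029,"ty":-0.328,"tz":-0.05,"rx":0,"ry":0,"rz":73.9},
  {"grip":0,"tx":-0.029,"ty":-0.328,"tz":-0.05,"rx":0,"ry":0,"rz":73.9},
  {"grip":0,"tx":-0.029,"ty":-0.328,"tz":-0.05,"rx":0,"ry":0,"rz":73.9},
  {"grip":0,"tx":-0.029,"ty":-0.328,"tz":-0.05,"rx":0,"ry":0,"rz":73.9},
  {"grip":0,"tx":-0.029,"ty":-0.328,"tz":-0.05,"rx":0,"ry":0,"rz":73.9},
  {"grip":0,"tx":-0.029,"ty":-0.328,"tz":-0.05,"rx":0,"ry":0,"rz":73.9},
  {"grip":0,"tx":-0.029,"ty":-0.328,"tz":-0.05,"rx":0,"ry":0,"rz":73.9},
])

```text
time: 7.1
position: [450.2, -202.5, 164.2]
ee_rot: [[0.276, 0.961, 0.0], [0.961, -0.276, 0.0], [0.0, 0.0, -1.0]]
contact_force: [-0.2, -0.2, 0.7]
finger_gap: 0.501
gripper_force: 0.0
```

Request:
play_rows([
  {"grip":0,"tx":0,"ty":0,"tz":0,"rx":0,"ry":0,"rz":0},
  {"grip":0,"tx":0,"ty":0,"tz":0,"rx":0,"ry":0,"rz":0},
])

```text
time: 7.35
position: [450.4, -201.0, 164.6]
ee_rot: [[0.279, 0.96, 0.0], [0.96, -0.279, -0.0], [-0.0, 0.001, -1.0]]
contact_force: [0.4, -0.0, 0.6]
finger_gap: 0.496
gripper_force: 0.0
```

```bash
python3 - <<'E'
from h import *
im,W=snap('side'); im2,W2=snap('top','top1.png')
s=env.get_state();print(np.round(s['position'],1),np.round(s['ee_rot'],3).tolist(),s['finger_gap'])
out=np.vstack([cv2.resize(im[130:270,230:430],(800,560))]);cv2.imwrite('pics/side1.png',out[:,:,::-1])
np.savez('side1.npz',im=im,W=W);np.savez('top1.npz',im=im2,W=W2)
E
```

```text
[ 450.4 -200.8  164.6] [[0.278, 0.961, 0.0], [0.961, -0.278, -0.0], [-0.0, 0.0, -1.0]] 0.49863804227619213
```

View pics/side1.png

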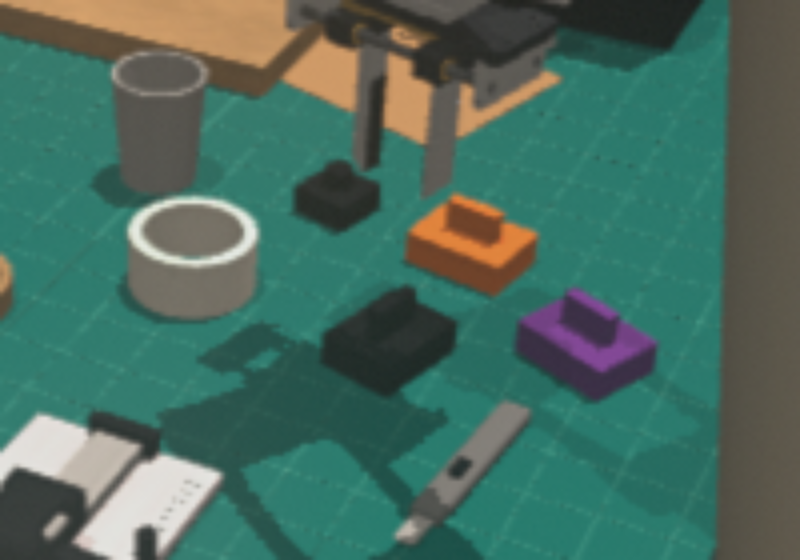

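View pics/top1.png

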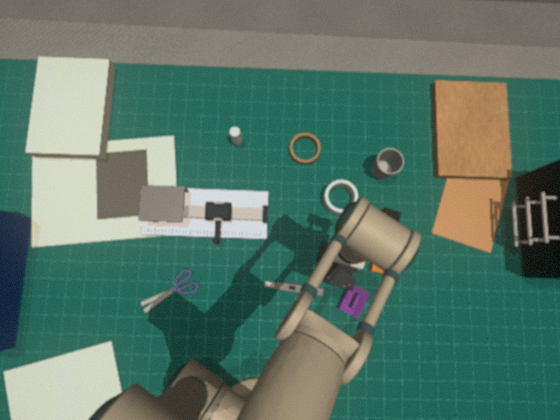

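The side crop shows the cover clear at (390,335) under the open jaws. The top view shows the carriage fully out of the hood, at (218,211). I'll descend onto the fin.

Request:
play_rows([
  {"grip":0,"tx":0,"ty":0,"tz":-0.05,"rx":0,"ry":0,"rz":0},
  {"grip":0,"tx":0,"ty":0,"tz":-0.09,"rx":0,"ry":0,"rz":0},
  {"grip":0,"tx":0,"ty":0,"tz":-0.11,"rx":0,"ry":0,"rz":0},
  {"grip":0,"tx":0,"ty":0,"tz":-0.117,"rx":0,"ry":0,"rz":0},
  {"grip":0,"tx":0,"ty":0,"tz":-0.117,"rx":0,"ry":0,"rz":0},
  {"grip":0,"tx":0,"ty":0,"tz":-0.117,"rx":0,"ry":0,"rz":0},
  {"grip":1,"tx":0,"ty":0,"tz":-0.117,"rx":0,"ry":0,"rz":0},
  {"grip":1,"tx":0,"ty":0,"tz":-0.117,"rx":0,"ry":0,"rz":0},
], newtons=15)

```text
time: 8.45
position: [450.5, -201.2, 48.1]
ee_rot: [[0.278, 0.961, 0.001], [0.961, -0.278, -0.001], [-0.0, 0.001, -1.0]]
contact_force: [-0.1, 0.3, -0.8]
finger_gap: 0.324
gripper_force: 0.0
```

Request:
play_rows([
  {"grip":1,"tx":0,"ty":0,"tz":0,"rx":0,"ry":0,"rz":0},
  {"grip":1,"tx":0,"ty":0,"tz":0,"rx":0,"ry":0,"rz":0},
  {"grip":1,"tx":0,"ty":0,"tz":0,"rx":0,"ry":0,"rz":0},
  {"grip":1,"tx":0,"ty":0,"tz":0,"rx":0,"ry":0,"rz":0},
  {"grip":1,"tx":0,"ty":0,"tz":0,"rx":0,"ry":0,"rz":0},
  {"grip":1,"tx":0,"ty":0,"tz":0,"rx":0,"ry":0,"rz":0},
], newtons=35)

```text
time: 9.2
position: [450.1, -201.0, 47.5]
ee_rot: [[0.278, 0.961, -0.0], [0.961, -0.278, 0.0], [0.0, -0.0, -1.0]]
contact_force: [-1.9, 1.3, 2.5]
finger_gap: 0.126
gripper_force: 35.0
```

```bash
python3 - <<'E'
from h import *
d=np.load('top1.npz');im,W=d['im'],d['W'];Z=W[...,2]
def rect(m,n):
    p=W[m][:,:2].astype(np.float32)
    r=cv2.minAreaRect(p);print(n,len(p),'c',p.mean(0).round(1),'rect',np.round(r[0],1),np.round(r[1],1),round(r[2],2),'z',np.nanmedian(W[m][:,2]).round(1))
b=np.zeros(Z.shape,bool);b[195:230,200:235]=1
rect(b&(Z>55),'carriage top');rect(b&(Z>45),'carriage')
b[:]=0;b[222:250,205:230]=1;rect(b&(Z>69),'handle')
d=np.load('side1.npz');W=d['W'];Z=W[...,2]
b[:]=0;b[220:300,200:285]=1
m=b&(Z>58)&(Z<66)&(W[...,1]<180)&(W[...,0]>520);rect(m,'S carr');
m=b&(Z>69)&(W[...,0]<500)&(W[...,1]<160);rect(m,'S handle')
E
```

```text
carriage top 437 c [562.3 124.5] rect [563.  125.2] [51.1 70.6] 1.69 z 62.0
carriage 464 c [562.  124.2] rect [563.5 125.2] [52.2 70.5] 0.08 z 61.8
handle 21 c [477.5 125.2] rect [477.5 125.3] [11.2 11. ] 88.97 z 74.6
S carr 356 c [557.6 130.3] rect [558.7 128.9] [50.9 71.4] 0.93 z 62.0
S handle 26 c [473.8 128.9] rect [473.9 128.1] [13.8 13.9] 65.19 z 72.6
```

Request:
play_rows([
  {"grip":1,"tx":0,"ty":0,"tz":0.03,"rx":0,"ry":0,"rz":0},
  {"grip":1,"tx":0,"ty":0,"tz":0.08,"rx":0,"ry":0,"rz":0},
  {"grip":1,"tx":0,"ty":0,"tz":0.13,"rx":0,"ry":0,"rz":0},
  {"grip":1,"tx":0.028,"ty":0.05,"tz":0.13,"rx":0,"ry":0,"rz":5},
  {"grip":1,"tx":0.05,"ty":0.1,"tz":0.13,"rx":0,"ry":0,"rz":10},
  {"grip":1,"tx":0.07,"ty":0.15,"tz":0.13,"rx":0,"ry":0,"rz":15.7},
  {"grip":1,"tx":0.084,"ty":0.2,"tz":0.13,"rx":0,"ry":0,"rz":15.7},
  {"grip":1,"tx":0.1,"ty":0.25,"tz":0.13,"rx":0,"ry":0,"rz":15.7},
])

```text
time: 10.2
position: [550.7, 50.7, 177.0]
ee_rot: [[0.007, 1.0, 0.0], [1.0, -0.007, 0.0], [0.0, 0.0, -1.0]]
contact_force: [1.2, -0.0, -0.6]
finger_gap: 0.124
gripper_force: 35.0
```

Request:
play_rows([
  {"grip":1,"tx":0.0115,"ty":0.04,"tz":0,"rx":0,"ry":0,"rz":0},
  {"grip":1,"tx":0.0115,"ty":0.07,"tz":0,"rx":0,"ry":0,"rz":0},
  {"grip":1,"tx":0.0115,"ty":0.0775,"tz":-0.03,"rx":0,"ry":0,"rz":0},
  {"grip":1,"tx":0.0115,"ty":0.0775,"tz":-0.04,"rx":0,"ry":0,"rz":0},
  {"grip":1,"tx":0.0115,"ty":0.0775,"tz":-0.04,"rx":0,"ry":0,"rz":0},
  {"grip":1,"tx":0.0115,"ty":0.0775,"tz":-0.04,"rx":0,"ry":0,"rz":0},
])

```text
time: 10.95
position: [562.5, 125.9, 138.2]
ee_rot: [[0.008, 1.0, 0.002], [1.0, -0.008, 0.0], [0.0, 0.002, -1.0]]
contact_force: [0.0, 0.5, -2.0]
finger_gap: 0.121
gripper_force: 35.0
```

```bash
python3 - <<'E'
from h import *
im,W=snap('side'); 
s=env.get_state();print(np.round(s['position'],1),np.round(s['ee_rot'],3).tolist(),s['finger_gap'],s['contact_force'])
cv2.imwrite('pics/side2.png',cv2.resize(im[190:330,140:340],(800,560),interpolation=cv2.INTER_CUBIC)[:,:,::-1])
np.savez('side2.npz',im=im,W=W)
Z=W[...,2]
def rect(m,n):
    p=W[m][:,:2].astype(np.float32)
    r=cv2.minAreaRect(p);print(n,len(p),'c',p.mean(0).round(1),'rect',np.round(r[0],1),np.round(r[1],1),round(r[2],2),'z',np.nanmedian(W[m][:,2]).round(1))
R=(W[...,0]>500)&(W[...,0]<610)&(W[...,1]>70)&(W[...,1]<185)
print(np.histogram(Z[R],bins=range(0,200,5)))
rect(R&(abs(Z-116)<4),'roof'); 
E
```

```text
[562.5 125.9 138.4] [[0.008, 1.0, 0.002], [1.0, -0.008, 0.0], [0.0, 0.002, -1.0]] 0.12466496658262843 [ 0.24869785  0.23247846 -0.13020657]
(array([  0,   0, 207, 318,  17,  87,  69, 116,  47,  42,  54,  88, 178,
        12,   0,   0,   0,   3,  45,  64,  62,  62,  96, 324,  21,  19,
        22,  38,  58,  25,  25,  31,  27,  26,  37,  26,  34,  34,  24]), array([  0,   5,  10,  15,  20,  25,  30,  35,  40,  45,  50,  55,  60,
        65,  70,  75,  80,  85,  90,  95, 100, 105, 110, 115, 120, 125,
       130, 135, 140, 145, 150, 155, 160, 165, 170, 175, 180, 185, 190,
       195]))
roof 390 c [555.4 134.8] rect [561.7 124.8] [83.8 62.2] 89.63 z 116.7
```

View pics/side2.png

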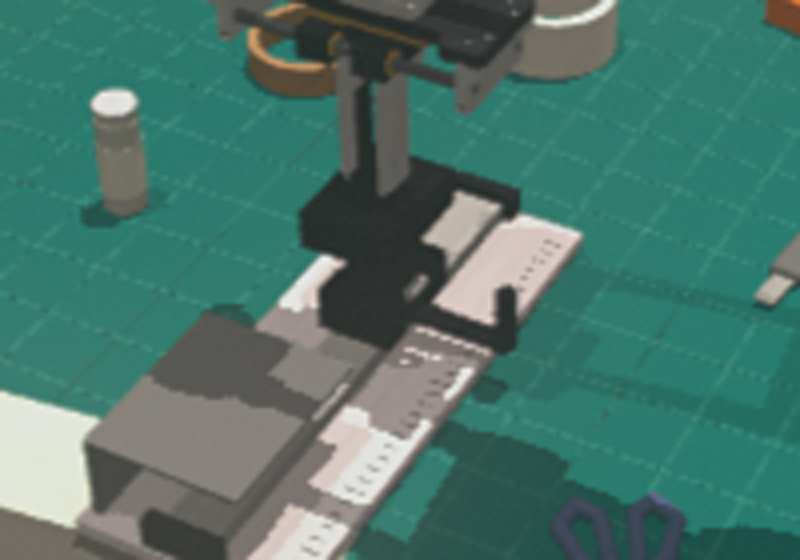

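The side view shows the cover hovering level over the carriage, with the cover at about (410,215) and the carriage at about (380,295) in the crop. I'll compare their vertical faces to get the offset.

```bash
cat > off.py <<'E'
from h import *
from scipy.spatial import cKDTree
from scipy.optimize import minimize
def face(W,zlo,zhi,cx,cy,hx,hy):
    X,Y,Z=np.moveaxis(W,-1,0);g=(Z>zlo)&(Z<zhi)
    fx=g&(abs(X-(cx-hx))<8)&(abs(Y-cy)<hy-6)
    fy=g&(abs(Y-(cy+hy))<8)&(abs(X-cx)<hx-6)
    return (np.median(X[fx])+hx,fx.sum(),np.std(X[fx])),(np.median(Y[fy])-hy,fy.sum(),np.std(Y[fy]))
def topedges(W,zc,cx,cy,hx,hy):
    X,Y,Z=np.moveaxis(W,-1,0);g=(abs(Z-zc)<2.5)&(abs(X-cx)<hx+8)&(abs(Y-cy)<hy+8)
    return [np.percentile(X[g],[1,99]).round(1).tolist(),np.percentile(Y[g],[1,99]).round(1).tolist(),g.sum()]
E
python3 - <<'E'
from off import *
W=np.load('side2.npz')['W'];W1=np.load('side1.npz')['W']
print('cover',face(W,94,112,560,126,30,40),topedges(W,116.7,560,126,30,40))
for w in(W1,W):print('carr',face(w,36,54,559.5,128,25,35),topedges(w,62,559,128,25,35))
E
```

```text
cover ((np.float64(562.3140850664082), np.int64(91), np.float64(0.9585074589681456)), (np.float64(123.62064733467906), np.int64(106), np.float64(1.439151231401789))) [[530.9, 591.4], [85.4, 165.2], np.int64(333)]
carr ((np.float64(559.7647332581909), np.int64(72), np.float64(2.849858902117231)), (np.float64(125.56638462883242), np.int64(77), np.float64(1.4554395643044509))) [[534.6, 580.7], [94.4, 162.1], np.int64(293)]
carr ((np.float64(559.9795501124196), np.int64(69), np.float64(2.8798685051231288)), (np.float64(125.78626579485672), np.int64(75), np.float64(1.8386099342263345))) [[535.0, 581.2], [95.4, 162.7], np.int64(189)]
```

Request:
play_rows([
  {"grip":1,"tx":-0.002,"ty":0.002,"tz":-0.01,"rx":0,"ry":0,"rz":0},
  {"grip":1,"tx":-0.002,"ty":0.002,"tz":-0.02,"rx":0,"ry":0,"rz":0},
  {"grip":1,"tx":-0.002,"ty":0.002,"tz":-0.023,"rx":0,"ry":0,"rz":0},
  {"grip":1,"tx":-0.002,"ty":0.002,"tz":-0.023,"rx":0,"ry":0,"rz":0},
  {"grip":1,"tx":-0.002,"ty":0.002,"tz":-0.023,"rx":0,"ry":0,"rz":0},
])

```text
time: 11.62
position: [560.0, 128.5, 114.7]
ee_rot: [[0.007, 1.0, 0.001], [1.0, -0.007, 0.0], [0.0, 0.001, -1.0]]
contact_force: [-0.4, 0.1, -1.2]
finger_gap: 0.123
gripper_force: 35.0
```

```bash
python3 - <<'E'
from off import *
s=env.get_state();print(np.round(s['position'],1),s['contact_force'].round(1) )
for k in range(2):
    im,W=snap('side')
    print('cover',face(W,71,90,560,126,30,40),topedges(W,93.5,560,126,30,40))
    print('carr',face(W,36,54,559.5,128,25,35))
X,Y,Z=np.moveaxis(W,-1,0)
g=(Z>71)&(Z<90)&(abs(X-530)<8)&(abs(Y-126)<34);print('yaw cover',np.polyfit(Y[g],X[g],1))
E
```

```text
[560.  128.5 114.7] [-0.4  0.1 -1.2]
cover ((np.float64(559.8834319913414), np.int64(87), np.float64(1.0744771788028973)), (np.float64(126.38018272135787), np.int64(106), np.float64(1.6862576033491794))) [[528.9, 590.2], [88.0, 168.0], np.int64(321)]
carr ((np.float64(559.6988664514649), np.int64(65), np.float64(2.8560560728464988)), (np.float64(125.77187237308146), np.int64(74), np.float64(1.5185595225281896)))
cover ((np.float64(559.8796744428414), np.int64(86), np.float64(1.2359434142939838)), (np.float64(126.38803469726673), np.int64(106), np.float64(1.4340981020280665))) [[528.6, 589.5], [87.7, 168.3], np.int64(334)]
carr ((np.float64(559.6972821903959), np.int64(78), np.float64(3.013818403648238)), (np.float64(125.45491222300137), np.int64(81), np.float64(1.6024560242627983)))
yaw cover [1.45052747e-02 5.28188067e+02]
```

Request:
play_rows([
  {"grip":1,"tx":0,"ty":-0.0006,"tz":-0.003,"rx":0,"ry":0,"rz":0},
  {"grip":1,"tx":0,"ty":-0.0006,"tz":-0.006,"rx":0,"ry":0,"rz":0},
  {"grip":1,"tx":0,"ty":-0.0006,"tz":-0.009,"rx":0,"ry":0,"rz":0},
  {"grip":1,"tx":0,"ty":-0.0006,"tz":-0.011,"rx":0,"ry":0,"rz":0},
  {"grip":1,"tx":0,"ty":-0.0006,"tz":-0.011,"rx":0,"ry":0,"rz":0},
  {"grip":1,"tx":0,"ty":-0.0006,"tz":-0.011,"rx":0,"ry":0,"rz":0},
], newtons=50)

```text
time: 12.48
position: [559.8, 127.9, 103.5]
ee_rot: [[0.007, 1.0, 0.0], [1.0, -0.007, 0.0], [0.0, 0.0, -1.0]]
contact_force: [-0.2, 0.1, -1.4]
finger_gap: 0.121
gripper_force: 50.0
```

Request:
play_rows([
  {"grip":1,"tx":0,"ty":0,"tz":-0.002,"rx":0,"ry":0,"rz":0},
  {"grip":1,"tx":0,"ty":0,"tz":-0.004,"rx":0,"ry":0,"rz":0},
  {"grip":1,"tx":0,"ty":0,"tz":-0.006,"rx":0,"ry":0,"rz":0},
  {"grip":1,"tx":0,"ty":0,"tz":-0.006,"rx":0,"ry":0,"rz":0},
])

```text
time: 12.98
position: [560.7, 127.9, 99.9]
ee_rot: [[0.007, 1.0, 0.003], [1.0, -0.007, 0.0], [0.0, 0.003, -1.0]]
contact_force: [-3.3, 0.2, 12.3]
finger_gap: 0.125
gripper_force: 50.0
```

Request:
play_rows([
  {"grip":1,"tx":-0.0005,"ty":0,"tz":-0.001,"rx":0,"ry":0,"rz":0},
  {"grip":1,"tx":-0.0005,"ty":0,"tz":-0.002,"rx":0,"ry":0,"rz":0},
  {"grip":1,"tx":-0.0005,"ty":0,"tz":-0.003,"rx":0,"ry":0,"rz":0},
  {"grip":1,"tx":-0.0005,"ty":0,"tz":-0.004,"rx":0,"ry":0,"rz":0},
  {"grip":1,"tx":-0.0005,"ty":0,"tz":-0.004,"rx":0,"ry":0,"rz":0},
])

```text
time: 13.6
position: [559.8, 128.0, 94.2]
ee_rot: [[0.007, 1.0, 0.002], [1.0, -0.007, 0.0], [0.0, 0.002, -1.0]]
contact_force: [0.4, 0.8, 1.6]
finger_gap: 0.122
gripper_force: 50.0
```

Request:
play_rows([
  {"grip":1,"tx":0,"ty":0,"tz":-0.0015,"rx":0,"ry":0,"rz":0},
  {"grip":1,"tx":0,"ty":0,"tz":-0.003,"rx":0,"ry":0,"rz":0},
  {"grip":1,"tx":0,"ty":0,"tz":-0.0045,"rx":0,"ry":0,"rz":0},
  {"grip":1,"tx":0,"ty":0,"tz":-0.006,"rx":0,"ry":0,"rz":0},
  {"grip":1,"tx":0,"ty":0,"tz":-0.006,"rx":0,"ry":0,"rz":0},
])

```text
time: 14.22
position: [559.4, 127.8, 87.6]
ee_rot: [[0.007, 1.0, 0.0], [1.0, -0.007, -0.0], [-0.0, 0.0, -1.0]]
contact_force: [0.0, 0.2, 0.1]
finger_gap: 0.124
gripper_force: 50.0
```

Now at seat height; press firmly.

Request:
play_rows([
  {"grip":1,"tx":0,"ty":0,"tz":-0.002,"rx":0,"ry":0,"rz":0},
  {"grip":1,"tx":0,"ty":0,"tz":-0.0035,"rx":0,"ry":0,"rz":0},
  {"grip":1,"tx":0,"ty":0,"tz":-0.0045,"rx":0,"ry":0,"rz":0},
  {"grip":1,"tx":0,"ty":0,"tz":-0.0045,"rx":0,"ry":0,"rz":0},
  {"grip":1,"tx":0,"ty":0,"tz":-0.0045,"rx":0,"ry":0,"rz":0},
])

```text
time: 14.85
position: [559.4, 127.8, 87.5]
ee_rot: [[0.007, 1.0, 0.003], [1.0, -0.007, -0.0], [0.0, 0.003, -1.0]]
contact_force: [-5.8, -0.7, 24.5]
finger_gap: 0.123
gripper_force: 50.0
```

```bash
python3 - <<'E'
from off import *
im,W=snap('side')
cv2.imwrite('pics/side3.png',cv2.resize(im[190:330,140:340],(800,560),interpolation=cv2.INTER_CUBIC)[:,:,::-1])
X,Y,Z=np.moveaxis(W,-1,0)
g=(abs(X-560)<25)&(abs(Y-127)<35)&(abs(Z-66)<6);p=np.linalg.lstsq(np.c_[X[g]-560,Y[g]-127,np.ones(g.sum())],Z[g],rcond=None)[0]
print('roof slopes,z',p.round(3),g.sum());s=env.get_state();print(s['position'],s['contact_force'])
E
```

```text
roof slopes,z [-7.000e-03  5.000e-03  6.626e+01] 230
[559.36465514 127.79406886  87.4334756 ] [-5.69313289 -0.86232857 24.27068275]
```

View pics/side3.png

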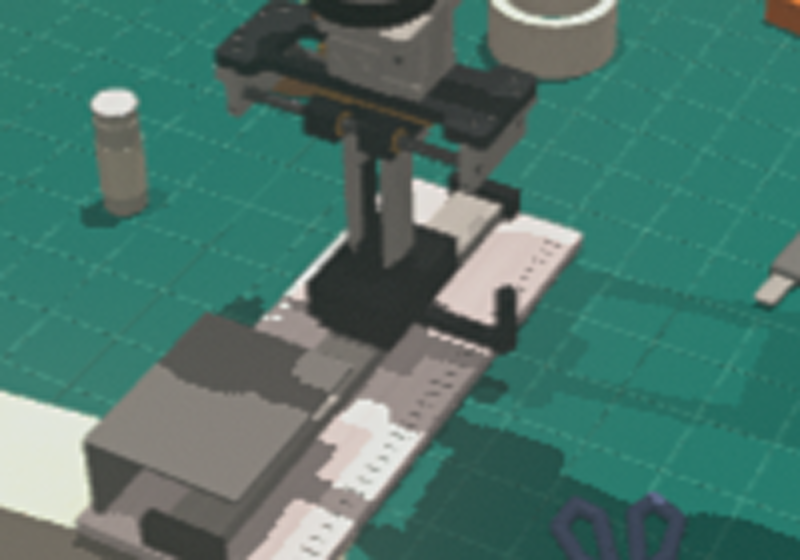

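The cover sits level on the carriage (crop ~(380,280)), with its roof at z of about 66 mm and 24 N of push. I'll hand it in.

```bash
python3 -c "
from workcell import env
print(env.sign_off())"
```

```text
the job is handed in; nothing more can be done
None
```

I slid the carriage clear of the hood and snapped the cover home and level on it. I handed the job in with the gripper still holding it down at about 24 N; the hand-in gave no verdict.

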